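# Seat a printed housing in a corner fixture and lock it with the cam

## Task

Push the orange printed housing across the fixture plate, without lifting it off the plate, until it sits flush against both steel bars of the corner (the rear bar and the end bar). Then push the cam lever round, clockwise seen from above, until it jams and the cam presses tight against the housing, and leave it locked. Do not disturb the other printed parts, the cup or the screwdriver.

Things in the scene. Friction and masses are not known exactly. Their poses are not given: they have to be found in the camera images.
- plate: Fixed aluminium tooling plate, 250 (its x) x 270 (its y) x 12 mm thick, flat on the table, with a 40 mm grid of small dark holes. Origin at the centre of its underside; x points away from the robot, y to the robot's left, z up, but it is turned up to 0.25 rad either way. It carries two steel bars in an L and a cam clamp.
- rear_bar (a point): Middle of the rear bar's inner face (towards the robot), at the plate's top face; plate frame x = +58, y = +15, z = +12 mm. Fixed steel bar 14 mm wide, 18 mm high above the plate (screw heads 5 mm more), running along the plate's y from -44 to +74 mm.
- end_bar (a point): Middle of the end bar's inner face (towards the plate's -y), at the plate's top face; plate frame x = -10, y = +82, z = +12 mm. Fixed steel bar like the rear bar, at the left, running along the plate's x from -81 to +61 mm. The cam faces it across the housing's place.
- housing: Orange printed housing, closed block 76 (its x) x 104 (its y) mm, upright sides 26 mm high, top 29 mm with dark vent slots and four 5 mm bosses; 0.08 to 0.17 kg. Origin at the centre of its underside, z up. Starts flat on the plate, turned up to 0.22 rad from it, in front of the cam, 25 to 60 mm short of the end bar and 52 to 78 mm short of the rear bar.
- nest (a point): Point on the plate's top face where the housing's origin is when it sits home against both bars (plate frame x = +20, y = +30, z = +12 mm); axes parallel to the plate's, as are the housing's when home. The open cam leaves only about 7 mm of play beside the housing here, so bring it to the end bar first, then in to the rear bar.
- cam: Eccentric steel disc, 30 mm diameter, 2 to 18 mm above the plate, turning with the lever; disc centre 7 mm from the pivot. Origin on the vertical pivot axis at the plate's top face (plate frame x = +44, y = -39.6, z = +12 mm); its x axis points along the lever, away from the pivot.
- clamp_lever (a joint): Lever angle, rad, growing clockwise seen from above. 0 = open: points to -75 deg in the plate's frame (-y, a little +x). Starts at 0 to 0.35. With the housing home the cam meets its -y side at about 1.5 and is tight from about 1.56; stop at 1.7 (points almost to -x). Stays where left. Needs about 3 N at 50 mm from the pivot, then 8 to 15 N to tighten on the housing.
- lever_knob (a point): Centre of the black ball knob (22 mm diameter) at the lever's end, 72 mm from the pivot, 43 mm above the plate's top. The lever is a dark steel bar 12 mm wide, 18.5 to 26.5 mm above the plate's top, reaching 76 mm from the pivot; a stem of 8 mm diameter carries the ball.
- insert_cup: Small open steel cup, 42 mm across, 30 mm high, on the front left corner of the plate; origin at the centre of its underside. To be left alone.
- lattice_dome: Orange printed lattice dome, 112 mm across, 50 mm high, on the table beside the plate; origin at the centre of its underside. To be left alone.
- brimmed_drum: Orange printed drum, 90 mm across and 78 mm high with a thin 112 mm brim, on the table beside the plate; origin at the centre of its underside. To be left alone.
- screwdriver: Screwdriver, 170 mm long, lying on the table to the right of the plate; origin at the middle of its underside. To be left alone.
There are look-alikes about, which are no part of the job. What is shaped like the housing but green is not meant.

How it is judged (in metres and radians):
At the end, for the whole second after the job is handed in: The housing lies flat on the plate within 2.5 mm of its home position against both bars and within 0.03 rad of square to them, at rest; the lever is swung past 1.4 rad and the cam by itself presses on the housing with more than 2 N (x of housing in the frame of nest between -0.0025 and 0.0025 m and y of housing in the frame of nest between -0.0025 and 0.0025 m and z of housing in the frame of nest below 0.002 m and angle between the x axis of housing and the x axis of nest, either way round below 0.03 rad and value of joint clamp_lever above 1.4 rad and contact force between cam and housing above 2 N and linear speed of housing below 0.005 m/s); the robot touches nothing.
It fails at once if the housing is lifted more than 6 mm off the plate (z of housing in the frame of nest above 0.006 m).
It fails at once if the housing is tipped by more than 0.12 rad (angle between housing's own z axis and vertical above 0.12 rad).
It fails at once if the insert cup, lattice dome, brimmed drum or screwdriver is moved more than 15 mm (distance of any of insert_cup, lattice_dome, brimmed_drum, screwdriver from where it was at the start of the episode above 0.015 m).
It also fails if it takes over 64 s, if anything falls off the work surface, if the arm or the gripper's body presses on something with over 40 N, if the wrist force passes 120 N, or if a joint passes its speed limit or range.

## Robot

A 6-joint arm with a two-finger parallel gripper is mounted at the origin on the work surface. World frame = base frame: x ahead of the robot, y to its left, z up, the work surface at z = 0. Lengths are in mm, angles in rad, forces in N, time in s.
With the tool pointing down it reaches from about 275 to 750 mm from the base axis. Payload 10.2 kg.
Tool frame: the origin (TCP) lies between the finger pads; the fingertips stand 25 mm ahead of it and the grasp point (between the pads) lies 6 mm ahead of it; z points along the fingers, y is the line along which they close (so a half turn about z gives the same grasp; the last joint's range is limited). The gripper opens to 85 mm and grips with 20 to 120 N. Pads are 22 mm wide; open, the fingers measure 114 mm over their backs; the gripper's body (76 mm by 85 mm) begins 54 mm behind the grasp point. The pads swing forward as they close: fully open they stand 13 mm farther back than shut.
Start: joints at [0.99, 0.313, 1.498, -0, 1.331, -0.223], TCP at [183.876, 491.753, 256.294] pointing down, gripper open.
Joint ranges: [-2.94, 2.94], [-0.97, 2.17], [0.19, 2.56], [-1.23, 4.37], [0.02, 3.11], [-2.88, 2.88]. Speed limits (rad/s): [2.39, 2.39, 3.01, 3.14, 3.14, 3.14].

## Interface

Orientations are given as a unit quaternion [w, x, y, z].
In Python, from rig import ctrl, eyes, finish_job gives the robot as it stands.
- The arm moves only by the tool step_arm, never from a script. Its argument "increments" is a list of rows, each an object of numbers: "dx", "dy", "dz": the shift along the tool's x, y, z in units of 25 mm (1.0 is 25 mm); "wx", "wy", "wz": the turn, a rotation vector about the tool's x, y, z in units of 6 degrees (1.0 is 6 degrees). A call has 1 to 5 rows; each row shifts and turns the commanded pose from where the row before left it, along the tool's axes as they then stand; what a row does not reach is not made up. A row lasts 1/10 s, in which the tool goes at most 50 mm and 8.59 degrees, less where a joint would pass 70% of its speed; a pose out of reach is approached as far as the arm can. A call is refused whole if a number of a shift passes 1 or a number of a turn 1, either way. A call with a gripper value outside its range is refused whole. "fingers" is the finger opening in mm, from 0 to 85.4, set as the call begins (left out, the last holds). The fingers move at their own pace and stop on an object; "squeeze" is the grip in N (left out, the last holds). Time passes only in rows, so rows that do not move let the fingers close. It gives the time, the measured TCP pose, the force, the opening and the grip force at its end, in the units of the state.
- ctrl.sense(): the state, without advancing time (a new reading comes with each control period).
- eyes.capture(name): name is "scene" or "top" or "wrist"; returns a dict with "frame" (420x560x3 uint8, blue, green, red), "fx", "fy", "cx", "cy" (pixels), "R" (3x3) and "t" (3): a world point X has camera coordinates R X + t; the wrist camera has in their place "tool_from_camera" (4x4, takes a point from camera to tool coordinates, whose origin is the TCP and whose axes are the flange's). Camera axes: x right, y down, z forward; pixel columns grow to the right and rows downward; lengths in mm; the calibration is good to about 2 mm. The wrist camera is an equidistant fisheye: a pixel r from the principal point sees the ray r / f radians off the axis. A picture is of the moment at which its call begins: read the wrist's pose just before it. There is no depth.
- finish_job(): hands the job in; it is judged then, once.
Trained networks look in the newest picture that a camera, given by its name, has taken for a name from the list of things; names that differ only in an ending like _2 or _b are one class to them, and where a whole thing is asked for, a point or a joint stands for the part that bears it (a point fixed in the world has none). Each returns a list of dicts, best first, with "p" (0 to 1); they miss things now and then, are a little off and sometimes report something else, mostly with a low value. They report only what shows in the picture. A call takes as long as a camera call. They do not tell look-alikes from the thing itself.
- eyes.cut_out(camera, label): "mask" (420x560 bool, what is visible of it).
- eyes.landmark_of(camera, label): "point" ([x, y, z] in mm, in the coordinates of the camera as it stood for that picture, good to about 4 mm: a listed point, or the origin of a listed thing).
The state is a dict: "time_s": time; "joints": joint angles; "dq": joint speeds; "tau": joint torques, N m; "eef_pos": TCP position; "ee_rot": TCP orientation; "force": force on the tool from outside, world axes, zero at the start; "wrist_torque": the same for the moment, N m; "grip_width": opening from 0.0 (shut) to 1.0 (fully open); "grip_force": force on a finger pad.
Only numpy, scipy, OpenCV 4.12 (cv2) and the standard library are available. Lean on these libraries where they do the work, as an engineer would, in place of code of your own. Each camera call takes 0.05 s, during which the arm holds its last target. There are 200 camera calls.

## Working session

There is one attempt and no reset: what is moved stays moved. The work goes in short steps, Python scripts to look and compute and a tool call to move; the robot and the scene stay as the last step left them, time stands still between calls to the robot, and variables do not carry over. Pictures are saved under pics/ and viewed, at most 10 in all, crops included, and the job is handed in when it is done.

Besides the shell and the picture viewer there is one more tool, called after "Call:" as name([rows], argument=value, ...), one row to a line, values as JSON. step_arm: Moves the arm, as the interface text tells. Its arguments: {"type":"object","properties":{"increments":{"type":"array"},"fingers":{"type":"number"},"squeeze":{"type":"number"}},"required":["increments"]}

```bash
mkdir -p pics; ls
python3 - <<'E'
from rig import ctrl, eyes
import cv2, numpy as np
s=ctrl.sense(); print({k:np.round(v,3).tolist() for k,v in s.items()})
a=eyes.capture("scene"); 
b=eyes.capture("top"); cv2.imwrite("pics/a.png",np.vstack([a["frame"],b["frame"]])[:, :] if 0 else cv2.resize(np.hstack([a["frame"],b["frame"]]),(800,300)))
cv2.imwrite("pics/top.png",cv2.resize(b["frame"],(800,600)))
for n,c in(("scene",a),("top",b)):
  R,t=np.array(c["R"]),np.array(c["t"])
  print(n,c["fx"],c["cx"],c["cy"],"cam at",(-R.T@t).round())
  for l in "plate rear_bar end_bar housing nest cam lever_knob insert_cup lattice_dome brimmed_drum screwdriver".split():
    print(l,[(round(d["p"],2),(R.T@(np.array(d["point"])-t)).round(1).tolist()) for d in eyes.landmark_of(n,l)[:3]])
E
```

```text
pics
{'time_s': 0.0, 'joints': [0.99, 0.313, 1.498, -0.0, 1.331, -0.223], 'dq': [-0.0, -0.0, -0.0, 0.001, -0.001, -0.0], 'tau': [0.001, -41.226, -25.975, -0.0, 0.004, -0.0], 'eef_pos': [183.759, 491.543, 255.7], 'ee_rot': [-0.0, 0.178, 0.984, -0.001], 'force': [-0.439, -0.348, -0.551], 'wrist_torque': [-0.038, -0.006, -0.062], 'grip_force': 0.0, 'grip_width': 0.997}
scene 434.47297938507614 275.3760158882807 208.44333693145452 cam at [ 979. -614.  631.]
plate [(0.77, [543.8, -32.9, -1.8]), (0.55, [568.0, -397.5, -2.9])]
rear_bar [(0.95, [606.5, -22.3, 10.2])]
end_bar [(0.7, [541.9, 48.9, 5.8]), (0.63, [605.6, -18.9, 8.2])]
housing [(0.87, [787.1, 48.9, -0.6]), (0.81, [501.8, -32.8, 10.3]), (0.7, [301.6, -186.3, -3.1])]
nest []
cam [(0.97, [583.6, -76.9, 14.3])]
lever_knob [(0.66, [576.0, -149.4, 57.8])]
insert_cup [(0.66, [458.7, 93.6, 11.5])]
lattice_dome []
brimmed_drum [(0.89, [569.6, 378.1, -2.1])]
screwdriver [(0.82, [421.3, -294.4, -0.9])]
top 446.41447483884787 278.1999999214678 204.45824025206537 cam at [ 382.   -5. 1025.]
plate [(0.68, [542.5, -30.9, 1.1])]
rear_bar [(0.89, [605.7, -24.4, 11.5]), (0.39, [546.0, -30.9, 0.1])]
end_bar [(0.78, [544.7, 52.3, 12.0])]
housing [(0.89, [298.6, -187.3, -1.7]), (0.88, [393.9, 225.4, -2.3]), (0.57, [562.2, 380.1, -1.2])]
nest [(0.62, [566.3, -1.2, 10.1])]
cam [(0.75, [544.6, 52.1, 12.6]), (0.65, [580.6, -75.3, 9.3])]
lever_knob [(0.92, [581.7, -148.1, 55.6])]
insert_cup [(0.66, [454.5, 92.3, 12.1])]
lattice_dome [(0.77, [575.5, -397.3, 1.8]), (0.21, [579.8, -147.6, 58.8])]
brimmed_drum [(0.9, [563.9, 377.8, -1.6])]
screwdriver [(0.55, [423.7, -297.0, -2.3])]
```

View pics/top.png

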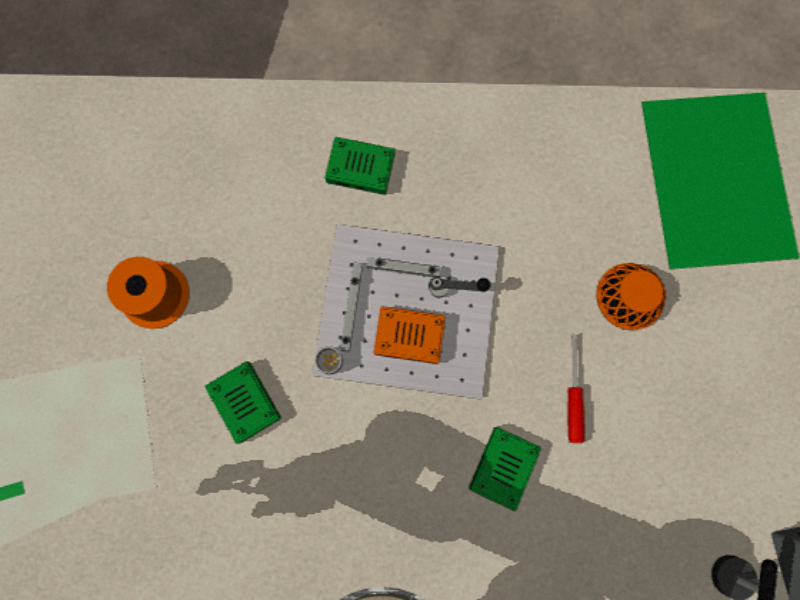

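View pics/a.png

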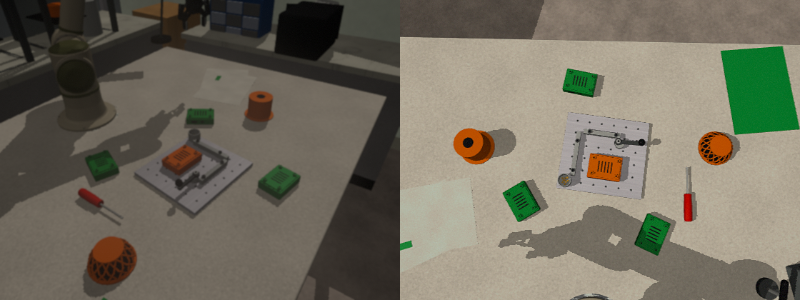

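```bash
cat > h.py <<'E'
from rig import ctrl, eyes
import cv2, numpy as np
from scipy.optimize import minimize
def proj(c,X):
    q=np.asarray(X)@np.array(c["R"]).T+np.array(c["t"])
    return np.c_[c["fx"]*q[:,0]/q[:,2]+c["cx"], c["fy"]*q[:,1]/q[:,2]+c["cy"]]
def box(p,sx,sy,z0,z1):
    c,s=np.cos(p[2]),np.sin(p[2])
    return np.array([[p[0]+c*a*sx/2-s*b*sy/2,p[1]+s*a*sx/2+c*b*sy/2,z] for a in(-1,1) for b in(-1,1) for z in(z0,z1)])
def sil(c,parts):
    m=np.zeros((420,560),np.uint8)
    for X in parts:
        h=cv2.convexHull(proj(c,X).astype(np.float32))
        cv2.fillConvexPoly(m,np.round(h*256).astype(np.int32),1,shift=8)
    return m>0
def fit(views,parts,p0):   # views: list of (cam,mask)
    f=lambda p:sum(1-(sil(c,parts(p))&m).sum()/max(1,(sil(c,parts(p))|m).sum()) for c,m in views)
    best=None
    for d in (0,.05,-.05):
        r=minimize(f,np.array(p0)+[0,0,d],method="Nelder-Mead",options=dict(initial_simplex=np.array(p0)+np.array([[0,0,d],[5,0,d],[0,5,d],[1,1,d+.08]]),xatol=.02,fatol=1e-5))
        if best is None or r.fun<best.fun: best=r
    return best.x,best.fun/len(views)
def orange(c,near):
    h=cv2.cvtColor(c["frame"],cv2.COLOR_BGR2HSV)
    m=((h[...,0]<18)&(h[...,1]>150)&(h[...,2]>45)).astype(np.uint8)
    m=cv2.morphologyEx(m,cv2.MORPH_CLOSE,np.ones((7,7)))
    n,l=cv2.connectedComponents(m); u,v=proj(c,[near])[0]
    return l==l[int(round(v)),int(round(u))]
hous=lambda p:[box(p,76,104,12,38),box(p,68,96,12,40)]
plate=lambda p:[box(p,250,270,0,12)]
def house(cams,p0): return fit([(c,orange(c,[p0[0],p0[1],38])) for c in cams],hous,p0)
E
python3 - <<'E'
from h import *
cs={n:eyes.capture(n) for n in("scene","top")}
pm=[]
for n,c in cs.items():
    m=eyes.cut_out(n,"plate"); print(n,[(round(d["p"],2),int(d["mask"].sum())) for d in m])
    hull=cv2.convexHull(cv2.findNonZero(m[0]["mask"].astype(np.uint8))); z=np.zeros((420,560),np.uint8); cv2.fillConvexPoly(z,hull,1); pm.append((c,z>0))
for v in (pm,pm[:1],pm[1:]):
    print("plate",fit(v,plate,[543,-31,-.13]))
for v in (cs.values(),[cs["scene"]],[cs["top"]]): print("house",house(list(v),[502,-33,-.1]))
E
```

```text
scene [(0.78, 8164)]
top [(0.83, 10849)]
plate (array([ 5.45702251e+02, -3.27226922e+01, -1.27495643e-01]), np.float64(0.021739728017604376))
plate (array([ 5.45875747e+02, -3.26179552e+01, -1.27202844e-01]), np.float64(0.026579050608081634))
plate (array([ 5.44546468e+02, -3.26282701e+01, -1.25008906e-01]), np.float64(0.013799448022079108))
house (array([ 5.01385153e+02, -3.53862543e+01, -9.73075939e-02]), np.float64(0.1580946814728229))
house (array([ 4.98076850e+02, -2.93788489e+01, -3.92300211e-02]), np.float64(0.22392834293026231))
house (array([ 5.01853254e+02, -3.45898009e+01, -1.21683454e-01]), np.float64(0.07836257309941519))
```

Call:
step_arm([
  {"dx":-1,"dy":-0.91},
  {"dx":-1,"dy":-0.91},
  {"dx":-1,"dy":-0.91},
  {"dx":-1,"dy":-0.91},
  {"dx":-1,"dy":-0.91},
], fingers=50)

```text
invalid input at $.increments[0]: expected keys dx, dy, dz, wx, wy, wz
```

Call:
step_arm([
  {"dx":-1,"dy":-0.91},
  {"dx":-1,"dy":-0.91},
  {"dx":-1,"dy":-0.91},
  {"dx":-1,"dy":-0.91},
  {"dx":-1,"dy":-0.91},
])

```text
invalid input at $.increments[0]: expected keys dx, dy, dz, wx, wy, wz
```

Call:
step_arm([
  {"dx":-1,"dy":-0.91},
  {"dx":-1,"dy":-0.91},
  {"dx":-1,"dy":-0.91},
  {"dx":-1,"dy":-0.91},
  {"dx":-1,"dy":-0.91},
])

```text
invalid input at $.increments[0]: expected keys dx, dy, dz, wx, wy, wz
```

Call:
step_arm([
  {"wz":1},
  {"wz":1},
  {"wz":1},
  {"wz":1},
  {"wz":1},
])

```text
invalid input at $.increments[0]: expected keys dx, dy, dz, wx, wy, wz
```

Call:
step_arm([
  {"wz":1},
  {"wz":1},
  {"wz":1},
  {"wz":1},
  {"wz":1},
])

```text
invalid input at $.increments[0]: expected keys dx, dy, dz, wx, wy, wz
```

Call:
step_arm([
  {"wz":1},
  {"wz":1},
  {"wz":0.8},
  {"wz":0},
  {"wz":0},
])

```text
invalid input at $.increments[0]: expected keys dx, dy, dz, wx, wy, wz
```

Call:
step_arm([
  {"dx":-1,"dy":-0.91,"dz":0,"wx":0,"wy":0,"wz":0},
  {"dx":-1,"dy":-0.91,"dz":0,"wx":0,"wy":0,"wz":0},
  {"dx":-1,"dy":-0.91,"dz":0,"wx":0,"wy":0,"wz":0},
  {"dx":-1,"dy":-0.91,"dz":0,"wx":0,"wy":0,"wz":0},
  {"dx":-1,"dy":-0.91,"dz":0,"wx":0,"wy":0,"wz":0},
], fingers=50)

```text
time_s: 1.9
eef_pos: [261.5, 340.2, 256.4]
ee_rot: [0.0, 0.178, 0.984, 0.0]
force: [0.4, -0.8, 0.4]
grip_width: 0.589
grip_force: 0.0
```

Call:
step_arm([
  {"dx":-1,"dy":-0.91,"dz":0,"wx":0,"wy":0,"wz":0},
  {"dx":-1,"dy":-0.91,"dz":0,"wx":0,"wy":0,"wz":0},
  {"dx":-1,"dy":-0.91,"dz":0,"wx":0,"wy":0,"wz":0},
  {"dx":-1,"dy":-0.91,"dz":0,"wx":0,"wy":0,"wz":0},
  {"dx":-1,"dy":-0.91,"dz":0,"wx":0,"wy":0,"wz":0},
])

```text
time_s: 2.4
eef_pos: [338.8, 189.8, 256.5]
ee_rot: [0.0, 0.178, 0.984, 0.0]
force: [1.6, 0.8, 0.3]
grip_width: 0.585
grip_force: 0.0
```

Call:
step_arm([
  {"dx":-1,"dy":-0.91,"dz":0,"wx":0,"wy":0,"wz":0},
  {"dx":-1,"dy":-0.91,"dz":0,"wx":0,"wy":0,"wz":0},
  {"dx":-1,"dy":-0.91,"dz":0,"wx":0,"wy":0,"wz":0},
  {"dx":-1,"dy":-0.91,"dz":0,"wx":0,"wy":0,"wz":0},
  {"dx":-1,"dy":-0.91,"dz":0,"wx":0,"wy":0,"wz":0},
])

```text
time_s: 2.9
eef_pos: [416.1, 39.4, 256.4]
ee_rot: [0.0, 0.178, 0.984, 0.0]
force: [0.3, 0.3, 0.0]
grip_width: 0.585
grip_force: 0.0
```

Call:
step_arm([
  {"dx":0,"dy":0,"dz":0,"wx":0,"wy":0,"wz":1},
  {"dx":0,"dy":0,"dz":0,"wx":0,"wy":0,"wz":1},
  {"dx":0,"dy":0,"dz":0,"wx":0,"wy":0,"wz":1},
  {"dx":0,"dy":0,"dz":0,"wx":0,"wy":0,"wz":1},
  {"dx":0,"dy":0,"dz":0,"wx":0,"wy":0,"wz":1},
])

```text
time_s: 3.4
eef_pos: [415.6, 40.7, 256.4]
ee_rot: [0.0, 0.429, 0.904, 0.0]
force: [-0.1, -0.7, 0.6]
grip_width: 0.588
grip_force: 0.0
```

Call:
step_arm([
  {"dx":0,"dy":0,"dz":0,"wx":0,"wy":0,"wz":1},
  {"dx":0,"dy":0,"dz":0,"wx":0,"wy":0,"wz":1},
  {"dx":0,"dy":0,"dz":0,"wx":0,"wy":0,"wz":1},
  {"dx":0,"dy":0,"dz":0,"wx":0,"wy":0,"wz":1},
  {"dx":0,"dy":0,"dz":0,"wx":0,"wy":0,"wz":1},
])

```text
time_s: 3.9
eef_pos: [415.6, 40.8, 256.4]
ee_rot: [0.0, 0.648, 0.762, 0.0]
force: [0.5, -1.2, -0.4]
grip_width: 0.584
grip_force: 0.0
```

Call:
step_arm([
  {"dx":0,"dy":0,"dz":0,"wx":0,"wy":0,"wz":1},
  {"dx":0,"dy":0,"dz":0,"wx":0,"wy":0,"wz":1},
  {"dx":0,"dy":0,"dz":0,"wx":0,"wy":0,"wz":0.8},
  {"dx":0,"dy":0,"dz":0,"wx":0,"wy":0,"wz":0},
  {"dx":0,"dy":0,"dz":0,"wx":0,"wy":0,"wz":0},
])

```text
time_s: 4.4
eef_pos: [415.6, 40.8, 256.3]
ee_rot: [0.0, 0.75, 0.662, 0.0]
force: [-0.2, 0.7, 0.7]
grip_width: 0.587
grip_force: 0.0
```

```bash
cat >> h.py <<'E'
from scipy.spatial.transform import Rotation as Ro
_proj=proj
def proj(c,X):
    if "T" not in c: return _proj(c,X)
    q=(np.c_[np.asarray(X,float),np.ones(len(X))]@np.linalg.inv(c["T"]).T)[:,:3]
    r=np.hypot(q[:,0],q[:,1]); k=np.arctan2(r,q[:,2])/np.maximum(r,1e-9)
    return np.c_[c["fx"]*k*q[:,0]+c["cx"],c["fy"]*k*q[:,1]+c["cy"]]
def wrist():
    s=ctrl.sense(); w,x,y,z=s["ee_rot"]; T=np.eye(4); T[:3,:3]=Ro.from_quat([x,y,z,w]).as_matrix(); T[:3,3]=s["eef_pos"]
    c=eyes.capture("wrist"); c["T"]=T@np.array(c["tool_from_camera"]); return c
def world(c,p): 
    if "T" in c: return (c["T"]@np.r_[p,1])[:3]
    return np.array(c["R"]).T@(np.array(p)-np.array(c["t"]))
P=np.array([545.2,-32.6,-.127])
def w2p(p):
    c,s=np.cos(P[2]),np.sin(P[2]); d=np.array(p[:2])-P[:2]; return np.array([c*d[0]+s*d[1],-s*d[0]+c*d[1]])
def p2w(p):
    c,s=np.cos(P[2]),np.sin(P[2]); return P[:2]+[c*p[0]-s*p[1],s*p[0]+c*p[1]]
def units(plate_xy,z,yaw_y):  # needed move in tool units, yaw_y: wanted tool-y angle (plate frame, rad)
    s=ctrl.sense(); w,x,y,zz=s["ee_rot"]; R=Ro.from_quat([x,y,zz,w]).as_matrix()
    d=np.r_[p2w(plate_xy),z]-s["eef_pos"]; e=(np.arctan2(R[1,1],R[0,1])-P[2]-yaw_y+np.pi)%(2*np.pi)-np.pi
    print("units",(R.T@d/25).round(2),"wz",round(np.degrees(e)/6,2))
E
python3 - <<'E'
from h import *
c=wrist(); cv2.imwrite("pics/w1.png",c["frame"]); t=eyes.capture("top")
for l in "plate rear_bar end_bar housing nest cam lever_knob insert_cup".split():
    print(l,[(round(d["p"],2),world(c,d["point"]).round(1).tolist(),w2p(world(c,d["point"])).round(1)) for d in eyes.landmark_of("wrist",l)[:2]])
m=eyes.cut_out("wrist","plate")
o=orange(c,[502,-34,38]); print(o.sum())
m2=eyes.cut_out("wrist","housing"); print([(d["p"],d["mask"].sum()) for d in m2])
for mm in (o,): 
  r=fit([(c,mm)],hous,[502,-34,-.1]); print(r,w2p(r[0]))
E
```

```text
plate [(0.73, [544.5, -32.6, 3.1], array([-0.7, -0.1]))]
rear_bar [(0.66, [603.0, -26.8, 9.4], array([56.6, 13.1])), (0.34, [461.9, 88.2, 13.4], array([-98. , 109.3]))]
end_bar [(0.93, [547.1, 46.7, 9.3], array([-8.2, 78.9]))]
housing [(0.96, [505.1, -38.6, 14.8], array([-39. , -11.1])), (0.8, [783.9, 48.6, 3.4], array([226.5, 110.8]))]
nest [(0.71, [459.9, 88.6, 10.0], array([-100. ,  109.4])), (0.67, [560.9, -5.8, 10.8], array([12.2, 28.6]))]
cam [(0.71, [584.3, -75.5, 13.5], array([ 44.2, -37.6]))]
lever_knob []
insert_cup [(0.89, [459.4, 89.2, 12.4], array([-100.6,  109.9]))]
4594
[(0.98, np.int64(4676)), (0.85, np.int64(3264)), (0.82, np.int64(977)), (0.68, np.int64(5693))]
(array([ 5.03895445e+02, -3.94968664e+01, -1.10905136e-01]), np.float64(0.24241424802110823)) [-40.09835293 -12.07290996]
```

View pics/w1.png

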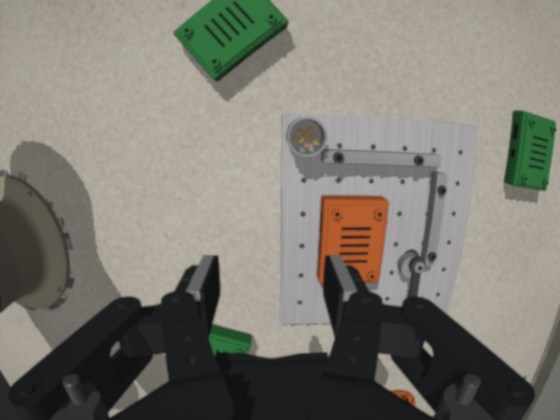

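```bash
python3 -c "
from h import *
units([-43,-88],50,0)"
```

```text
units [-5.77  3.8   8.25] wz -0.0
```

Call:
step_arm([
  {"dx":-1,"dy":0.7,"dz":0.2,"wx":0,"wy":0,"wz":0},
  {"dx":-1,"dy":0.7,"dz":0.2,"wx":0,"wy":0,"wz":0},
  {"dx":-1,"dy":0.7,"dz":0.2,"wx":0,"wy":0,"wz":0},
  {"dx":-1,"dy":0.7,"dz":0.2,"wx":0,"wy":0,"wz":0},
  {"dx":-1,"dy":0.7,"dz":0.2,"wx":0,"wy":0,"wz":0},
])

```text
time_s: 5.5
eef_pos: [487.0, -95.5, 231.0]
ee_rot: [-0.0, 0.751, 0.661, 0.0]
force: [0.6, 0.0, 1.0]
grip_width: 0.586
grip_force: 0.0
```

Call:
step_arm([
  {"dx":-0.77,"dy":0.3,"dz":1,"wx":0,"wy":0,"wz":0},
  {"dx":0,"dy":0,"dz":1,"wx":0,"wy":0,"wz":0},
  {"dx":0,"dy":0,"dz":1,"wx":0,"wy":0,"wz":0},
  {"dx":0,"dy":0,"dz":1,"wx":0,"wy":0,"wz":0},
  {"dx":0,"dy":0,"dz":0,"wx":0,"wy":0,"wz":0},
])

```text
time_s: 6.0
eef_pos: [490.2, -113.8, 128.7]
ee_rot: [-0.003, 0.751, 0.661, -0.001]
force: [0.0, -0.4, 0.1]
grip_width: 0.586
grip_force: 0.0
```

```bash
python3 -c "
from h import *
units([-43,-88],50,0)
c=wrist(); cv2.imwrite('pics/w2.png',c['frame'])
t=eyes.capture('top'); m=orange(t,[502,-34,38]); r=house([t],[502,-34,-.1]); print(r,w2p(r[0]),m.sum())
"
```

```text
units [-0.03  0.07  3.15] wz -0.0
(array([ 5.02608542e+02, -2.87917551e+01, -9.96946802e-02]), np.float64(0.4736842105263158)) [-42.73078886  -1.61701173] 900
```

View pics/w2.png

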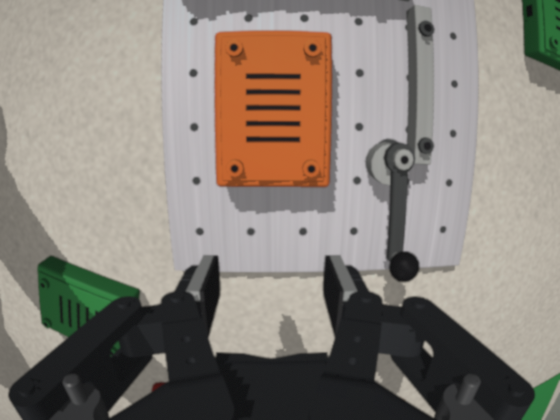

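```bash
python3 -c "
from h import *
c=wrist()
r=house([c],[502,-34,-.1]); print(r,w2p(r[0]),r[0][2]-P[2])
for l in ('housing','cam','rear_bar','lever_knob'): print(l,[(round(d['p'],2),world(c,d['point']).round(1),w2p(world(c,d['point'])).round(1)) for d in eyes.landmark_of('wrist',l)[:2]])
"
```

```text
(array([ 5.01297272e+02, -3.59866406e+01, -1.30147641e-01]), np.float64(0.04869101217275307)) [-43.12020152  -8.92003595] -0.003147641289309
housing [(0.66, array([ 299.1, -186.6,   -1.2]), array([-224.7, -183.9])), (0.63, array([502.6, -41.2,  15.3]), array([-41.2, -13.9]))]
cam [(0.85, array([584.5, -76.3,  10.8]), array([ 44.5, -38.4])), (0.28, array([565.4,  -5. ,  13.5]), array([16.5, 30. ]))]
rear_bar [(0.91, array([602.5, -23.2,  10.2]), array([55.6, 16.6])), (0.5, array([545. , -33.9,   4.1]), array([-0. , -1.3]))]
lever_knob [(0.74, array([ 580. , -150.8,   53.4]), array([  49.5, -112.9]))]
```

Call:
step_arm([
  {"dx":0,"dy":0,"dz":1,"wx":0,"wy":0,"wz":0},
  {"dx":0,"dy":0,"dz":1,"wx":0,"wy":0,"wz":0},
  {"dx":0,"dy":0,"dz":0.8,"wx":0,"wy":0,"wz":0},
  {"dx":0,"dy":0,"dz":0.35,"wx":0,"wy":0,"wz":0},
  {"dx":0,"dy":0,"dz":0,"wx":0,"wy":0,"wz":0},
])

```text
time_s: 6.85
eef_pos: [491.3, -114.3, 52.2]
ee_rot: [-0.001, 0.751, 0.661, -0.0]
force: [0.4, -0.4, 1.7]
grip_width: 0.584
grip_force: 0.0
```

Call:
step_arm([
  {"dx":0.2,"dy":0,"dz":0,"wx":0,"wy":0,"wz":0},
  {"dx":0.2,"dy":0,"dz":0,"wx":0,"wy":0,"wz":0},
  {"dx":0.2,"dy":0,"dz":0,"wx":0,"wy":0,"wz":0},
  {"dx":0.2,"dy":0,"dz":0,"wx":0,"wy":0,"wz":0},
  {"dx":0.2,"dy":0,"dz":0,"wx":0,"wy":0,"wz":0},
])

```text
time_s: 7.35
eef_pos: [495.0, -89.3, 52.9]
ee_rot: [0.0, 0.751, 0.661, 0.0]
force: [-1.5, -1.0, 2.2]
grip_width: 0.585
grip_force: 0.8
```

```bash
python3 -c "
from h import *
units([-43,-33],50,0)
c=wrist()
r=house([c],[502,-34,-.1]); print(r,w2p(r[0]),r[0][2]-P[2])
"
```

```text
units [ 1.18 -0.02  0.12] wz -0.0
(array([ 5.02761021e+02, -2.70187914e+01, -1.25766327e-01]), np.float64(0.09817466599505886)) [-42.80409912   0.16098597] 0.0012336732192385347
```

Call:
step_arm([
  {"dx":0.2,"dy":0,"dz":0,"wx":0,"wy":0,"wz":0},
  {"dx":0.2,"dy":0,"dz":0,"wx":0,"wy":0,"wz":0},
  {"dx":0.2,"dy":0,"dz":0,"wx":0,"wy":0,"wz":0},
  {"dx":0.2,"dy":0,"dz":0,"wx":0,"wy":0,"wz":0},
  {"dx":0.1,"dy":0,"dz":0,"wx":0,"wy":0,"wz":0},
])

```text
time_s: 7.9
eef_pos: [497.6, -66.8, 52.5]
ee_rot: [-0.0, 0.751, 0.661, -0.0]
force: [0.9, -1.6, 1.5]
grip_width: 0.587
grip_force: 0.9
```

Call:
step_arm([
  {"dx":0.1,"dy":0,"dz":0,"wx":0,"wy":0,"wz":0},
  {"dx":0.05,"dy":0,"dz":0,"wx":0,"wy":0,"wz":0},
  {"dx":0.05,"dy":0,"dz":0,"wx":0,"wy":0,"wz":0},
  {"dx":0.05,"dy":0,"dz":0,"wx":0,"wy":0,"wz":0},
  {"dx":0,"dy":0,"dz":0,"wx":0,"wy":0,"wz":0},
])

```text
time_s: 8.4
eef_pos: [498.3, -60.9, 52.5]
ee_rot: [-0.0, 0.751, 0.661, 0.0]
force: [0.2, 0.3, -0.5]
grip_width: 0.585
grip_force: 0.2
```

```bash
python3 -c "
from h import *
units([-43,-33],50,0)
c=wrist()
r=house([c],[502,-4,-.1]); print(r,w2p(r[0]),r[0][2]-P[2])
"
```

```text
units [ 0.04 -0.    0.1 ] wz -0.0
(array([ 5.06302591e+02,  1.55131003e+00, -1.26064742e-01]), np.float64(0.0860427947806589)) [-42.90970865  28.94956462] 0.0009352576027049919
```

Call:
step_arm([
  {"dx":0.05,"dy":0,"dz":0,"wx":0,"wy":0,"wz":0},
  {"dx":0.05,"dy":0,"dz":0,"wx":0,"wy":0,"wz":0},
  {"dx":0,"dy":0,"dz":0,"wx":0,"wy":0,"wz":0},
])

```text
time_s: 8.75
eef_pos: [498.8, -59.7, 52.7]
ee_rot: [0.001, 0.75, 0.661, -0.001]
force: [-1.1, -9.9, -0.1]
grip_width: 0.585
grip_force: 4.7
```

Call:
step_arm([
  {"dx":0.04,"dy":0,"dz":0,"wx":0,"wy":0,"wz":0},
  {"dx":0.04,"dy":0,"dz":0,"wx":0,"wy":0,"wz":0},
  {"dx":0,"dy":0,"dz":0,"wx":0,"wy":0,"wz":0},
])

```text
time_s: 9.05
eef_pos: [499.0, -59.4, 52.9]
ee_rot: [0.002, 0.75, 0.661, -0.002]
force: [-4.5, -19.5, 1.2]
grip_width: 0.583
grip_force: 10.9
```

Call:
step_arm([
  {"dx":-0.5,"dy":0,"dz":0,"wx":0,"wy":0,"wz":0},
  {"dx":-0.5,"dy":0,"dz":-0.5,"wx":0,"wy":0,"wz":0},
  {"dx":0,"dy":0,"dz":-1,"wx":0,"wy":0,"wz":0},
  {"dx":0,"dy":0,"dz":-1,"wx":0,"wy":0,"wz":0},
  {"dx":0,"dy":0,"dz":-1,"wx":0,"wy":0,"wz":-0.5},
])

```text
time_s: 9.55
eef_pos: [495.6, -81.7, 141.8]
ee_rot: [-0.0, 0.733, 0.68, 0.0]
force: [0.1, -0.4, 0.3]
grip_width: 0.585
grip_force: 0.0
```

Call:
step_arm([
  {"dx":0,"dy":0,"dz":0,"wx":0,"wy":0,"wz":-1},
  {"dx":0,"dy":0,"dz":0,"wx":0,"wy":0,"wz":-1},
  {"dx":0,"dy":0,"dz":0,"wx":0,"wy":0,"wz":-1},
  {"dx":0,"dy":0,"dz":0,"wx":0,"wy":0,"wz":-1},
  {"dx":0,"dy":0,"dz":0,"wx":0,"wy":0,"wz":-1},
])

```text
time_s: 10.05
eef_pos: [495.7, -81.7, 140.9]
ee_rot: [0.0, 0.53, 0.848, 0.0]
force: [0.3, -0.6, 0.1]
grip_width: 0.584
grip_force: 0.0
```

Call:
step_arm([
  {"dx":0,"dy":0,"dz":0,"wx":0,"wy":0,"wz":-1},
  {"dx":0,"dy":0,"dz":0,"wx":0,"wy":0,"wz":-1},
  {"dx":0,"dy":0,"dz":0,"wx":0,"wy":0,"wz":-1},
  {"dx":0,"dy":0,"dz":0,"wx":0,"wy":0,"wz":-1},
  {"dx":0,"dy":0,"dz":0,"wx":0,"wy":0,"wz":-1},
])

```text
time_s: 10.55
eef_pos: [495.7, -81.7, 140.9]
ee_rot: [0.0, 0.293, 0.956, 0.0]
force: [0.6, -0.7, -0.2]
grip_width: 0.586
grip_force: 0.0
```

Call:
step_arm([
  {"dx":0,"dy":0,"dz":0,"wx":0,"wy":0,"wz":-1},
  {"dx":0,"dy":0,"dz":0,"wx":0,"wy":0,"wz":-1},
  {"dx":0,"dy":0,"dz":0,"wx":0,"wy":0,"wz":-1},
  {"dx":0,"dy":0,"dz":0,"wx":0,"wy":0,"wz":-1},
  {"dx":0,"dy":0,"dz":0,"wx":0,"wy":0,"wz":-0.5},
])

```text
time_s: 11.05
eef_pos: [495.7, -81.7, 140.9]
ee_rot: [0.0, 0.062, 0.998, 0.0]
force: [-0.4, -1.2, 0.2]
grip_width: 0.585
grip_force: 0.0
```

```bash
python3 -c "
from h import *
units([-110,30],50,np.pi/2)
t=eyes.capture('top'); r=house([t],[506,1,-.12]); print(r,w2p(r[0]),r[0][2]-P[2])
"
```

```text
units [2.68 3.4  3.63] wz 0.03
(array([ 5.44218776e+02, -1.05914775e+02,  2.74654217e-01]), np.float64(0.9925012599273587)) [  8.31264539 -72.84860269] 0.4016542165742135
```

Call:
step_arm([
  {"dx":0.67,"dy":0.85,"dz":0,"wx":0,"wy":0,"wz":0},
  {"dx":0.67,"dy":0.85,"dz":0,"wx":0,"wy":0,"wz":0},
  {"dx":0.67,"dy":0.85,"dz":0,"wx":0,"wy":0,"wz":0},
  {"dx":0.67,"dy":0.85,"dz":0,"wx":0,"wy":0,"wz":0},
  {"dx":0,"dy":0,"dz":0,"wx":0,"wy":0,"wz":0},
])

```text
time_s: 11.6
eef_pos: [438.7, 13.2, 140.6]
ee_rot: [-0.0, 0.063, 0.998, 0.0]
force: [-0.3, 0.5, 0.3]
grip_width: 0.583
grip_force: 0.0
```

```bash
python3 -c "
from h import *
units([-110,30],50,np.pi/2)
c=wrist(); cv2.imwrite('pics/w3.png',c['frame'])
r=house([c],[506,1,-.12]); print(r,w2p(r[0]),r[0][2]-P[2])
"
```

```text
units [-0.06 -0.08  3.62] wz 0.01
(array([ 5.09423553e+02,  2.46341041e+00, -1.26263127e-01]), np.float64(0.19408333333333339)) [-39.92940754  30.24961678] 0.0007368733701231256
```

View pics/w3.png

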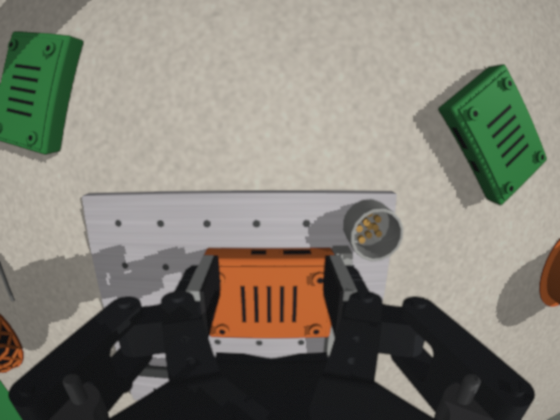

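Call:
step_arm([
  {"dx":0,"dy":-0.15,"dz":0.8,"wx":0,"wy":0,"wz":0},
  {"dx":0,"dy":0,"dz":0.8,"wx":0,"wy":0,"wz":0},
  {"dx":0,"dy":0,"dz":0.8,"wx":0,"wy":0,"wz":0},
  {"dx":0,"dy":0,"dz":0.8,"wx":0,"wy":0,"wz":0},
  {"dx":0,"dy":0,"dz":0.4,"wx":0,"wy":0,"wz":0},
], fingers=42)

```text
time_s: 12.15
eef_pos: [439.7, 7.0, 49.0]
ee_rot: [-0.001, 0.064, 0.998, 0.0]
force: [1.4, -0.0, 0.3]
grip_width: 0.489
grip_force: 0.0
```

Call:
step_arm([
  {"dx":-0.2,"dy":0,"dz":0,"wx":0,"wy":0,"wz":0},
  {"dx":-0.2,"dy":0,"dz":0,"wx":0,"wy":0,"wz":0},
  {"dx":-0.2,"dy":0,"dz":0,"wx":0,"wy":0,"wz":0},
  {"dx":-0.2,"dy":0,"dz":0,"wx":0,"wy":0,"wz":0},
  {"dx":-0.2,"dy":0,"dz":0,"wx":0,"wy":0,"wz":0},
])

```text
time_s: 12.65
eef_pos: [464.9, 4.5, 50.5]
ee_rot: [0.0, 0.064, 0.998, -0.0]
force: [-1.8, -0.1, 0.7]
grip_width: 0.494
grip_force: 0.9
```

```bash
python3 -c "
from h import *
units([-29,30],50,np.pi/2)
c=eyes.capture('top'); cv2.imwrite('pics/t2.png',cv2.resize(c['frame'][130:300,200:380],None,fx=4,fy=4)[:600])
"
```

```text
units [-2.22  0.14  0.02] wz -0.0
```

View pics/t2.png

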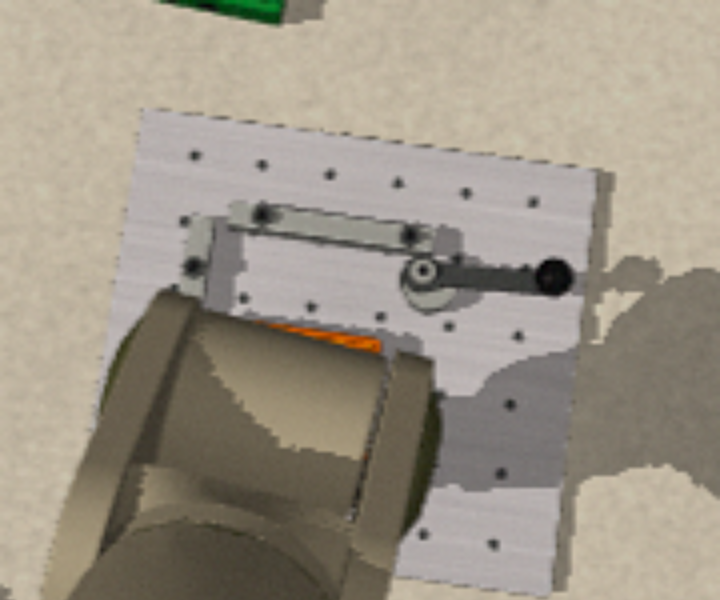

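Call:
step_arm([
  {"dx":-0.2,"dy":0.02,"dz":0,"wx":0,"wy":0,"wz":0},
  {"dx":-0.2,"dy":0.02,"dz":0,"wx":0,"wy":0,"wz":0},
  {"dx":-0.2,"dy":0.02,"dz":0,"wx":0,"wy":0,"wz":0},
  {"dx":-0.2,"dy":0.02,"dz":0,"wx":0,"wy":0,"wz":0},
  {"dx":-0.2,"dy":0.02,"dz":0,"wx":0,"wy":0,"wz":0},
])

```text
time_s: 13.2
eef_pos: [489.9, 3.8, 50.0]
ee_rot: [-0.0, 0.064, 0.998, 0.0]
force: [-1.5, -0.5, -0.2]
grip_width: 0.493
grip_force: 0.7
```

Call:
step_arm([
  {"dx":-0.2,"dy":0.02,"dz":0,"wx":0,"wy":0,"wz":0},
  {"dx":-0.2,"dy":0.02,"dz":0,"wx":0,"wy":0,"wz":0},
  {"dx":-0.2,"dy":0.02,"dz":0,"wx":0,"wy":0,"wz":0},
  {"dx":-0.2,"dy":0,"dz":0,"wx":0,"wy":0,"wz":0},
  {"dx":-0.15,"dy":0,"dz":0,"wx":0,"wy":0,"wz":0},
])

```text
time_s: 13.7
eef_pos: [513.9, 2.3, 50.1]
ee_rot: [0.0, 0.064, 0.998, 0.0]
force: [-1.3, -0.3, 0.6]
grip_width: 0.485
grip_force: 0.5
```

Call:
step_arm([
  {"dx":-0.1,"dy":0,"dz":0,"wx":0,"wy":0,"wz":0},
  {"dx":-0.05,"dy":0,"dz":0,"wx":0,"wy":0,"wz":0},
  {"dx":-0.05,"dy":0,"dz":0,"wx":0,"wy":0,"wz":0},
  {"dx":0,"dy":0,"dz":0,"wx":0,"wy":0,"wz":0},
])

```text
time_s: 14.1
eef_pos: [518.4, 1.7, 50.1]
ee_rot: [0.0, 0.064, 0.998, -0.0]
force: [1.1, -0.2, -0.9]
grip_width: 0.489
grip_force: 0.0
```

```bash
python3 -c "
from h import *
units([-29,30],50,np.pi/2)
"
```

```text
units [-0.08 -0.02  0.  ] wz -0.0
```

Call:
step_arm([
  {"dx":-0.05,"dy":0,"dz":0,"wx":0,"wy":0,"wz":0},
  {"dx":-0.05,"dy":0,"dz":0,"wx":0,"wy":0,"wz":0},
  {"dx":0,"dy":0,"dz":0,"wx":0,"wy":0,"wz":0},
])

```text
time_s: 14.4
eef_pos: [519.0, 1.6, 49.9]
ee_rot: [-0.002, 0.064, 0.998, 0.0]
force: [-10.2, -0.1, 7.0]
grip_width: 0.492
grip_force: 5.4
```

Call:
step_arm([
  {"dx":-0.05,"dy":0,"dz":0,"wx":0,"wy":0,"wz":0},
  {"dx":-0.04,"dy":0,"dz":0,"wx":0,"wy":0,"wz":0},
  {"dx":0,"dy":0,"dz":0,"wx":0,"wy":0,"wz":0},
])

```text
time_s: 14.7
eef_pos: [519.3, 1.6, 49.8]
ee_rot: [-0.005, 0.063, 0.998, 0.0]
force: [-22.1, 0.1, 17.1]
grip_width: 0.491
grip_force: 11.1
```

Call:
step_arm([
  {"dx":0.4,"dy":0,"dz":0,"wx":0,"wy":0,"wz":0},
  {"dx":0.4,"dy":0,"dz":-0.5,"wx":0,"wy":0,"wz":0},
  {"dx":0,"dy":0,"dz":-1,"wx":0,"wy":0,"wz":0},
  {"dx":0,"dy":0,"dz":-1,"wx":0,"wy":0,"wz":0},
  {"dx":0,"dy":0,"dz":-1,"wx":0,"wy":0,"wz":-0.7},
])

```text
time_s: 15.2
eef_pos: [503.2, 3.6, 138.6]
ee_rot: [0.0, 0.027, 1.0, -0.0]
force: [0.8, -0.5, 0.1]
grip_width: 0.492
grip_force: 0.0
```

```bash
python3 -c "
from h import *
units([82,-109],69,np.pi/2+.077)
c=eyes.capture('top')
print([(round(d['p'],2),w2p(world(c,d['point'])).round(1)) for d in eyes.landmark_of('top','lever_knob')[:2]])
"
```

```text
units [-4.7  -5.95  2.79] wz -0.03
[(0.47, array([  45.4, -108.8]))]
```

Call:
step_arm([
  {"dx":-0.78,"dy":-0.99,"dz":0,"wx":0,"wy":0,"wz":0},
  {"dx":-0.78,"dy":-0.99,"dz":0,"wx":0,"wy":0,"wz":0},
  {"dx":-0.78,"dy":-0.99,"dz":0,"wx":0,"wy":0,"wz":0},
  {"dx":-0.78,"dy":-0.99,"dz":0,"wx":0,"wy":0,"wz":0},
  {"dx":-0.78,"dy":-0.99,"dz":0,"wx":0,"wy":0,"wz":0},
], fingers=0)

```text
time_s: 15.8
eef_pos: [594.3, -126.3, 136.6]
ee_rot: [-0.0, 0.028, 1.0, 0.0]
force: [0.5, -0.1, 0.0]
grip_width: 0.003
grip_force: 0.0
```

Call:
step_arm([
  {"dx":-0.78,"dy":-0.99,"dz":0,"wx":0,"wy":0,"wz":0},
  {"dx":0,"dy":0,"dz":0,"wx":0,"wy":0,"wz":0},
  {"dx":0,"dy":0,"dz":0,"wx":0,"wy":0,"wz":0},
])

```text
time_s: 16.1
eef_pos: [611.6, -151.1, 136.4]
ee_rot: [-0.001, 0.028, 1.0, 0.0]
force: [0.0, 0.4, 0.6]
grip_width: 0.002
grip_force: 0.0
```

```bash
python3 -c "
from h import *
units([82,-109],69,np.pi/2+.077)
c=wrist(); cv2.imwrite('pics/w4.png',c['frame'])
for l in ('lever_knob','cam'): print(l,[(round(d['p'],2),world(c,d['point']).round(1),w2p(world(c,d['point'])).round(1)) for d in eyes.landmark_of('wrist',l)[:2]])
"
```

```text
units [-0.05  0.    2.69] wz -0.05
lever_knob [(0.78, array([ 577.3, -147.2,   55.5]), array([  46.4, -109.6]))]
cam [(0.84, array([583.7, -75.7,  10.8]), array([ 43.7, -37.9]))]
```

View pics/w4.png

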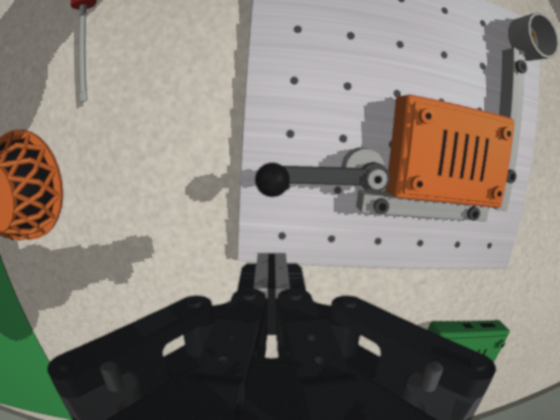

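Call:
step_arm([
  {"dx":0,"dy":0,"dz":0.9,"wx":0,"wy":0,"wz":0},
  {"dx":0,"dy":0,"dz":0.9,"wx":0,"wy":0,"wz":0},
  {"dx":0,"dy":0,"dz":0.9,"wx":0,"wy":0,"wz":0},
  {"dx":0.2,"dy":0,"dz":0,"wx":0,"wy":0,"wz":0},
  {"dx":0.2,"dy":0,"dz":0,"wx":0,"wy":0,"wz":0},
])

```text
time_s: 16.75
eef_pos: [601.6, -150.0, 70.7]
ee_rot: [0.0, 0.027, 1.0, -0.0]
force: [0.2, -0.2, 0.2]
grip_width: 0.003
grip_force: 0.0
```

Call:
step_arm([
  {"dx":0.15,"dy":-0.04,"dz":0,"wx":0,"wy":0,"wz":0.5},
  {"dx":0.15,"dy":-0.04,"dz":0,"wx":0,"wy":0,"wz":0.5},
  {"dx":0.15,"dy":-0.04,"dz":0,"wx":0,"wy":0,"wz":0.5},
  {"dx":0.15,"dy":-0.04,"dz":0,"wx":0,"wy":0,"wz":0.5},
  {"dx":0.15,"dy":-0.04,"dz":0,"wx":0,"wy":0,"wz":0.5},
])

```text
time_s: 17.25
eef_pos: [583.1, -152.8, 72.0]
ee_rot: [0.002, 0.158, 0.987, -0.001]
force: [2.0, -2.1, -0.9]
grip_width: 0.004
grip_force: 1.2
```

```bash
cat >> h.py <<'E'
def lev():
    s=ctrl.sense(); w,x,y,z=s["ee_rot"]; R=Ro.from_quat([x,y,z,w]).as_matrix(); c,s_=np.cos(P[2]),np.sin(P[2])
    d=np.array(s["eef_pos"][:2])-p2w([44,-39.6]); th=np.arctan2(R[1,0],R[0,0])-P[2]+np.pi/2
    th=(th+np.pi)%(2*np.pi)-np.pi; 
    print("fist in tool axes rel pivot",(R[:2,:2].T@d).round(1),"plate",w2p(s["eef_pos"]).round(1),"z",round(s["eef_pos"][2],1),"lever dir if flat",round(np.degrees(th),1),"angle",round((np.radians(-75)-th),3),"f tool",(R.T@s["force"]).round(1))
E
python3 -c "
from h import *
lev()
c=wrist()
for l in ('lever_knob',): print(l,[(round(d['p'],2),world(c,d['point']).round(1),w2p(world(c,d['point'])).round(1)) for d in eyes.landmark_of('wrist',l)[:2]])
"
```

```text
fist in tool axes rel pivot [-22.8 -71.8] plate [  52.8 -114.4] z 72.0 lever dir if flat -100.9 angle 0.453 f tool [-2.6 -1.4  0.9]
lever_knob [(0.83, array([ 563.6, -144.5,   55.8]), array([  32.4, -108.7]))]
```

Call:
step_arm([
  {"dx":0.15,"dy":-0.04,"dz":0,"wx":0,"wy":0,"wz":0.5},
  {"dx":0.15,"dy":-0.04,"dz":0,"wx":0,"wy":0,"wz":0.5},
  {"dx":0.15,"dy":-0.04,"dz":0,"wx":0,"wy":0,"wz":0.5},
  {"dx":0.15,"dy":-0.04,"dz":0,"wx":0,"wy":0,"wz":0.5},
  {"dx":0.15,"dy":-0.04,"dz":0,"wx":0,"wy":0,"wz":0.5},
])

```text
time_s: 17.85
eef_pos: [564.2, -150.0, 71.7]
ee_rot: [0.002, 0.285, 0.959, -0.001]
force: [1.6, -2.0, 1.7]
grip_width: -0.002
grip_force: 1.3
```

Call:
step_arm([
  {"dx":0.15,"dy":-0.04,"dz":0,"wx":0,"wy":0,"wz":0.5},
  {"dx":0.15,"dy":-0.04,"dz":0,"wx":0,"wy":0,"wz":0.5},
  {"dx":0.15,"dy":-0.04,"dz":0,"wx":0,"wy":0,"wz":0.5},
  {"dx":0.15,"dy":-0.04,"dz":0,"wx":0,"wy":0,"wz":0.5},
  {"dx":0.15,"dy":-0.04,"dz":0,"wx":0,"wy":0,"wz":0.5},
])

```text
time_s: 18.35
eef_pos: [546.4, -142.0, 71.6]
ee_rot: [0.002, 0.408, 0.913, -0.0]
force: [0.5, -3.4, 1.1]
grip_width: 0.004
grip_force: 1.3
```

```bash
python3 -c "
from h import *
lev()
c=wrist()
for l in ('lever_knob',): print(l,[(round(d['p'],2),world(c,d['point']).round(1),w2p(world(c,d['point'])).round(1)) for d in eyes.landmark_of('wrist',l)[:2]])
"
```

```text
fist in tool axes rel pivot [-23.1 -71. ] plate [  15.  -108.4] z 71.6 lever dir if flat -130.8 angle 0.975 f tool [-2.9 -1.9 -1.1]
lever_knob [(0.98, array([ 532.8, -126.8,   53.7]), array([ -0.4, -95.1]))]
```

Call:
step_arm([
  {"dx":0.15,"dy":-0.04,"dz":0,"wx":0,"wy":0,"wz":0.5},
  {"dx":0.15,"dy":-0.04,"dz":0,"wx":0,"wy":0,"wz":0.5},
  {"dx":0.15,"dy":-0.04,"dz":0,"wx":0,"wy":0,"wz":0.5},
  {"dx":0.15,"dy":-0.04,"dz":0,"wx":0,"wy":0,"wz":0.5},
  {"dx":0.15,"dy":-0.04,"dz":0,"wx":0,"wy":0,"wz":0.5},
])

```text
time_s: 18.95
eef_pos: [531.2, -129.6, 70.9]
ee_rot: [0.001, 0.523, 0.852, -0.0]
force: [-0.8, -2.8, 1.5]
grip_width: 0.0
grip_force: 1.2
```

Call:
step_arm([
  {"dx":0.15,"dy":-0.04,"dz":0,"wx":0,"wy":0,"wz":0.5},
  {"dx":0.15,"dy":-0.04,"dz":0,"wx":0,"wy":0,"wz":0.5},
  {"dx":0.15,"dy":-0.04,"dz":0,"wx":0,"wy":0,"wz":0.5},
  {"dx":0.15,"dy":-0.04,"dz":0,"wx":0,"wy":0,"wz":0.5},
  {"dx":0,"dy":0,"dz":0,"wx":0,"wy":0,"wz":0},
])

```text
time_s: 19.45
eef_pos: [521.6, -116.8, 70.7]
ee_rot: [0.0, 0.609, 0.793, 0.0]
force: [-0.0, -0.3, 0.8]
grip_width: -0.001
grip_force: 0.1
```

Call:
step_arm([
  {"dx":0.08,"dy":-0.02,"dz":0,"wx":0,"wy":0,"wz":0.25},
  {"dx":0.08,"dy":-0.02,"dz":0,"wx":0,"wy":0,"wz":0.25},
  {"dx":0,"dy":0,"dz":0,"wx":0,"wy":0,"wz":0},
])

```text
time_s: 19.75
eef_pos: [519.7, -113.2, 70.3]
ee_rot: [0.0, 0.63, 0.777, 0.0]
force: [-0.1, -1.3, 1.3]
grip_width: 0.003
grip_force: 0.8
```

```bash
python3 -c "
from h import *
lev()
"
```

```text
fist in tool axes rel pivot [-21.7 -70.1] plate [-15.1 -83.2] z 70.3 lever dir if flat -160.8 angle 1.498 f tool [-1.3 -0.3 -1.3]
```

Call:
step_arm([
  {"dx":0.06,"dy":-0.02,"dz":0,"wx":0,"wy":0,"wz":0.2},
  {"dx":0.06,"dy":-0.02,"dz":0,"wx":0,"wy":0,"wz":0.2},
  {"dx":0,"dy":0,"dz":0,"wx":0,"wy":0,"wz":0},
])

```text
time_s: 20.05
eef_pos: [518.2, -110.6, 70.2]
ee_rot: [0.0, 0.646, 0.763, 0.0]
force: [0.9, -3.9, 2.7]
grip_width: -0.001
grip_force: 2.0
```

Call:
step_arm([
  {"dx":0.06,"dy":-0.02,"dz":0,"wx":0,"wy":0,"wz":0.2},
  {"dx":0,"dy":0,"dz":0,"wx":0,"wy":0,"wz":0},
])

```text
time_s: 20.25
eef_pos: [517.5, -109.5, 70.2]
ee_rot: [0.001, 0.654, 0.756, -0.0]
force: [1.4, -5.0, 2.0]
grip_width: -0.002
grip_force: 2.8
```

Call:
step_arm([
  {"dx":0.06,"dy":0,"dz":0,"wx":0,"wy":0,"wz":0},
  {"dx":0,"dy":0,"dz":0,"wx":0,"wy":0,"wz":0},
])

```text
time_s: 20.45
eef_pos: [517.2, -108.3, 70.2]
ee_rot: [0.001, 0.654, 0.756, -0.0]
force: [0.0, -7.6, 1.7]
grip_width: -0.002
grip_force: 3.7
```

```bash
python3 -c "
from h import *
lev()
"
```

```text
fist in tool axes rel pivot [-20.9 -70.4] plate [-18.2 -78.6] z 70.2 lever dir if flat -164.4 angle 1.561 f tool [-7.5 -1.1 -1.6]
```

Call:
step_arm([
  {"dx":0.06,"dy":0,"dz":0,"wx":0,"wy":0,"wz":0.1},
  {"dx":0,"dy":0,"dz":0,"wx":0,"wy":0,"wz":0},
])

```text
time_s: 20.65
eef_pos: [516.9, -107.1, 70.3]
ee_rot: [0.001, 0.658, 0.753, -0.001]
force: [-1.2, -9.4, 1.9]
grip_width: -0.0
grip_force: 4.7
```

Call:
step_arm([
  {"dx":0.06,"dy":0,"dz":0,"wx":0,"wy":0,"wz":0.1},
  {"dx":0,"dy":0,"dz":0,"wx":0,"wy":0,"wz":0},
])

```text
time_s: 20.85
eef_pos: [516.5, -106.2, 70.3]
ee_rot: [0.001, 0.662, 0.75, -0.001]
force: [-3.1, -13.2, 2.3]
grip_width: -0.001
grip_force: 6.5
```

Call:
step_arm([
  {"dx":0.06,"dy":0,"dz":0,"wx":0,"wy":0,"wz":0.1},
  {"dx":0,"dy":0,"dz":0,"wx":0,"wy":0,"wz":0},
])

```text
time_s: 21.05
eef_pos: [516.1, -105.0, 70.2]
ee_rot: [0.001, 0.666, 0.746, -0.001]
force: [-4.3, -15.1, 2.8]
grip_width: -0.005
grip_force: 7.2
```

```bash
python3 -c "
from h import *
lev()
"
```

```text
fist in tool axes rel pivot [-19.6 -70.4] plate [-19.7 -75.5] z 70.2 lever dir if flat -166.2 angle 1.592 f tool [-14.5  -6.   -2.8]
```

Call:
step_arm([
  {"dx":0.06,"dy":0,"dz":0,"wx":0,"wy":0,"wz":0},
  {"dx":0,"dy":0,"dz":0,"wx":0,"wy":0,"wz":0},
])

```text
time_s: 21.25
eef_pos: [515.9, -104.1, 70.3]
ee_rot: [0.001, 0.666, 0.746, -0.002]
force: [-5.2, -19.1, 2.5]
grip_width: -0.0
grip_force: 9.0
```

Call:
step_arm([
  {"dx":0.06,"dy":0,"dz":0,"wx":0,"wy":0,"wz":0},
  {"dx":0,"dy":0,"dz":0,"wx":0,"wy":0,"wz":0},
])

```text
time_s: 21.45
eef_pos: [515.6, -102.4, 70.3]
ee_rot: [0.001, 0.666, 0.746, -0.002]
force: [-5.8, -17.8, 3.9]
grip_width: -0.001
grip_force: 8.2
```

```bash
python3 -c "
from h import *
lev()
"
```

```text
fist in tool axes rel pivot [-17.  -70.6] plate [-20.5 -73. ] z 70.3 lever dir if flat -166.2 angle 1.592 f tool [-17.   -7.8  -3.8]
```

Call:
step_arm([
  {"dx":-0.3,"dy":0,"dz":0,"wx":0,"wy":0,"wz":0},
  {"dx":-0.6,"dy":0,"dz":0,"wx":0,"wy":0,"wz":0},
  {"dx":-0.6,"dy":0,"dz":-0.5,"wx":0,"wy":0,"wz":0},
  {"dx":0,"dy":0,"dz":-1,"wx":0,"wy":0,"wz":0},
  {"dx":0,"dy":0,"dz":-1,"wx":0,"wy":0,"wz":0},
])

```text
time_s: 21.95
eef_pos: [520.0, -137.9, 132.7]
ee_rot: [-0.001, 0.666, 0.746, 0.0]
force: [0.8, 0.2, 0.4]
grip_width: 0.0
grip_force: 0.0
```

Call:
step_arm([
  {"dx":-0.5,"dy":0,"dz":-1,"wx":0,"wy":0,"wz":0},
  {"dx":-0.5,"dy":0,"dz":-1,"wx":0,"wy":0,"wz":0},
  {"dx":0,"dy":0,"dz":0,"wx":0,"wy":0,"wz":0},
  {"dx":0,"dy":0,"dz":0,"wx":0,"wy":0,"wz":0},
])

```text
time_s: 22.35
eef_pos: [523.0, -162.4, 182.1]
ee_rot: [-0.0, 0.666, 0.746, 0.0]
force: [-0.5, 0.3, -0.6]
grip_width: 0.003
grip_force: 0.0
```

```bash
python3 -c "
from h import *
c=wrist(); cv2.imwrite('pics/w5.png',cv2.resize(c['frame'],(800,600)))
for l in ('lever_knob','cam','housing','nest'): print(l,[(round(d['p'],2),world(c,d['point']).round(1),w2p(world(c,d['point'])).round(1)) for d in eyes.landmark_of('wrist',l)[:3]])
r=house([c],[568,-6,-.12]); print(r,w2p(r[0]),r[0][2]-P[2])
"
```

```text
lever_knob [(0.72, array([511.7, -82.3,  57.2]), array([-26.9, -53.5]))]
cam [(0.88, array([583.4, -75. ,  12.1]), array([ 43.3, -37.2]))]
housing [(0.88, array([785.3,  45. ,   3. ]), array([228.3, 107.4])), (0.75, array([ 298.1, -186.5,   -2. ]), array([-225.6, -184. ]))]
nest []
(array([ 5.67895381e+02, -2.59500718e+00, -1.07395747e-01]), np.float64(0.037930198739699494)) [18.71220142 32.63791413] 0.019604252665329724
```

View pics/w5.png

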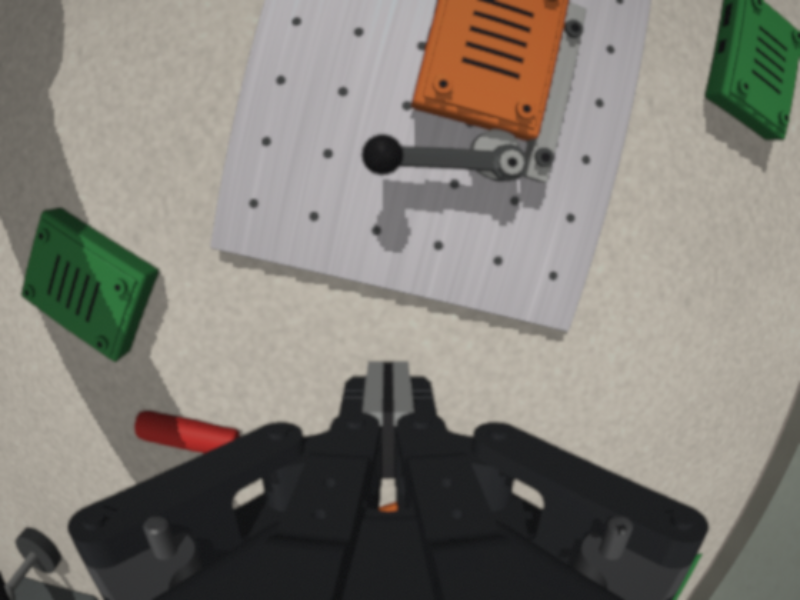

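Call:
step_arm([
  {"dx":-1,"dy":-0.6,"dz":-0.5,"wx":0,"wy":0,"wz":0},
  {"dx":-1,"dy":-0.6,"dz":-0.5,"wx":0,"wy":0,"wz":0},
  {"dx":-1,"dy":-0.6,"dz":-0.5,"wx":0,"wy":0,"wz":0},
  {"dx":-1,"dy":-0.6,"dz":0,"wx":0,"wy":0,"wz":0},
  {"dx":-1,"dy":-0.6,"dz":0,"wx":0,"wy":0,"wz":0},
])

```text
time_s: 23.1
eef_pos: [462.3, -295.7, 220.0]
ee_rot: [-0.0, 0.666, 0.746, 0.0]
force: [0.2, 1.0, 0.9]
grip_width: 0.002
grip_force: 0.0
```

```bash
python3 -c "
from h import *
t=eyes.capture('top'); r=house([t],[568,-5,-.12]); print(r,w2p(r[0]),r[0][2]-P[2])
cv2.imwrite('pics/t3.png',cv2.resize(t['frame'][145:285,210:370],None,fx=4,fy=4))
c=eyes.capture('scene'); r=house([c],[568,-5,-.12]); print(r,w2p(r[0]),r[0][2]-P[2])
print([(round(d['p'],2),w2p(world(t,d['point'])).round(1)) for d in eyes.landmark_of('top','lever_knob')[:2]])
"
```

```text
(array([ 5.69484929e+02, -5.37966468e+00, -1.32388483e-01]), np.float64(0.08140225787284616)) [20.64164907 30.07701367] -0.005388483439071834
(array([5.61414377e+02, 9.11143023e+00, 1.12507879e-01]), np.float64(0.3131443298969072)) [10.80066842 43.42919503] 0.23950787878499216
[(0.62, array([-26.5, -53.8]))]
```

View pics/t3.png

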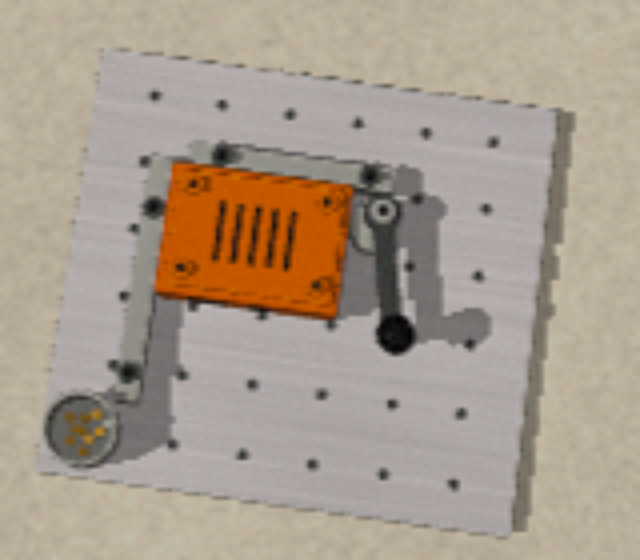

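```bash
python3 -c "
from rig import finish_job; print(finish_job())"
```

```text
the job is handed in; nothing more can be done
None
```

The job is handed in with no verdict returned: the last top view puts the housing within about 1 mm of home and square to the bars, and the lever, jammed under about 18 N, at about 1.65 rad; the cam's own force on the housing was not measured.

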